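# Unlatch a ball hitch and hold its tongue raised

### The arm

A 7-joint arm with a two-finger parallel gripper is mounted at the origin on a cart in front of the work surface, level with it; the furniture and walls round the work are solid. World frame = base frame: x ahead of the robot, y to its left, z up, the work surface at z = 0. Lengths are in m, angles in rad, forces in N, time in s.
With the tool pointing down it reaches from about 0.4 to 0.875 m from the base axis. Payload 19.3 kg.
Tool frame: the origin (TCP) lies midway between the tips of the shut fingers; the grasp point (between the pads) lies 19 mm behind it; z points along the fingers, y is the line along which they close (so a half turn about z gives the same grasp; the last joint's range is limited). The gripper opens to 85 mm and grips with 20 to 120 N. Pads are 22 mm wide; open, the fingers measure 114 mm over their backs; the gripper's body (76 mm by 85 mm) begins 54 mm behind the grasp point. The pads swing forward as they close: fully open they stand 13 mm farther back than shut.
Start: joints at [-1.272, 0.521, -0.036, 1.599, 0.021, 1.021, -0.113], TCP at [0.225, 0.583, 0.231] pointing down, gripper open.
Joint ranges: [-2.91, 2.91], [-0.3, 2.13], [-1.5, 1.42], [0.17, 2.43], [-1.26, 4.41], [0.16, 1.93], [-2.52, 2.52]. Speed limits (rad/s): [1.89, 1.89, 2.39, 2.39, 3.01, 3.01, 3.01].

### API

Orientations are given as [roll, pitch, yaw] about the fixed x, y, z axes, in that order (R = Rz(yaw) Ry(pitch) Rx(roll)).
In Python, from workcell import bot gives the robot as it stands.
- The arm moves only by the tool move_arm, never from a script. Its argument "series" is a list of rows, each a list of 3 entries, a list of its own where there are three numbers: the shift along the tool's x, y, z in cm, then the turn, a rotation vector about the tool's x, y, z in rad, then the opening in per cent of the stroke, from 0 (shut) to 100 (fully open). A call has 1 to 20 rows; each row is the pose to reach, as a shift and turn from the pose commanded when the call began, along the tool's axes at that moment; what a row does not reach only later rows make up. A row lasts 1/12 s, in which the tool goes at most 41.7 mm and 7.16 degrees, less where a joint would pass 70% of its speed; a pose out of reach is approached as far as the arm can. A call with a gripper value outside its range is refused whole. The fingers move at their own pace and stop on an object; "squeeze" is the grip in N (left out, the last holds). Time passes only in rows, so rows that repeat a pose let the fingers close. It gives the time, the measured TCP pose, the force, the opening and the grip force at its end, in the units of the state.
- bot.observe(): the state, without advancing time (a new reading comes with each control period).
- bot.grab_frame(name): name is "scene" or "top" or "wrist"; returns (picture, depth): 480x640x3 uint8, red, green, blue; 480x640 float32, m along the optical axis (not along the pixel's ray), 0 where there is no reading.
- bot.camera_params(name): a dict with "fovy" (degrees; the focal length in pixels is half the picture's height over the tangent of half this angle, whatever the lens; pixels are square), "cx", "cy" (the principal point, pixels), "R" (3x3) and "t" (3): a world point X has camera coordinates R X + t; the wrist camera has in their place "tool_from_camera" (4x4, takes a point from camera to tool coordinates, whose origin is the TCP and whose axes are the flange's). Camera axes: x right, y down, z forward; pixel columns grow to the right and rows downward; lengths in m; the calibration is good to about 2 mm. A picture is of the moment at which its call begins: read the wrist's pose just before it. camera_params takes no time and is no camera call.
- bot.job_done(): hands the job in; it is judged then, once.
Trained networks look in the newest picture that a camera, given by its name, has taken for a name from the list of things; names that differ only in an ending like _2 or _b are one class to them, and where a whole thing is asked for, a point or a joint stands for the part that bears it (a point fixed in the world has none). Each returns a list of dicts, best first, with "conf" (0 to 1); they miss things now and then, are a little off and sometimes report something else, mostly with a low value. They report only what shows in the picture. A call takes as long as a camera call.
- bot.find_in(camera, thing): "bbox" ([left, top, right, bottom] in pixels, round what is visible of it).
- bot.trace(camera, thing): "mask" (480x640 bool, what is visible of it) and "bbox" ([left, top, right, bottom] in pixels, round what is visible of it).
The state is a dict: "clock": time; "qpos": joint angles; "qd": joint speeds; "joint_efforts": joint torques, N m; "position": TCP position; "tool_rot": TCP orientation; "force": force on the tool from outside, world axes, zero at the start; "moment": the same for the moment, N m; "grip_width": finger opening in m; "finger_force": force on a finger pad.
Only numpy, scipy, OpenCV 4.12 (cv2) and the standard library are available. Lean on these libraries where they do the work, as an engineer would, in place of code of your own. Each camera call takes 0.05 s, during which the arm holds its last target. There are 200 camera calls.

### The job

On the hitch test stand, pull the coupler's upright latch tab sideways, away from the coupler, against its spring until it comes to its stop, and with the latch still drawn lift the tongue off the ball. Finish while still holding it up, still and with the coupler about 60 mm above its seat, so that the ball can be inspected; do not put it down or let go. Leave the other things on the bench where they are.

Things in the scene. Friction and masses are not known exactly. Their poses are not given: they have to be found in the camera images.
- hitch_stand: Hitch test stand, fixed to the bench: aluminium plate 300 x 110 x 12 mm with a 34 mm steel ball on a stud (top 63 mm up, flat underneath) at the end facing the robot, pivot cheeks at the far end. Origin on the bench under the ball; x along the tongue from ball to pivot, y left, z up. Plate spans x -65..235, y -55..55 mm. Pivot axis along y at x 185, z 50 mm. Place and yaw vary.
- tongue (a joint): Angle of the dark steel tongue at its pivot, rad: 0 = coupler seated on the ball, positive = raised (up to 0.9). The coupler rises 185 mm x sin(angle): 60 mm is 0.33 rad. Weighs 0.3 to 0.65 kg, turns freely, falls back when let go. While the latch is closed its fork catches under the ball and the coupler rises only about 2 mm.
- latch (a joint): How far the latch is drawn, m: 0 = closed, 0.016 = at its stop. It slides on the coupler towards the stand's -y. The spring pulls back with about 4 N at 0 and 10 N at the stop and recloses it when let go. The fork clears the ball from 0.010 on.
- latch_tab (a point): Point in the latch's pull tab, an upright steel plate beside the coupler on its -y side, 34 mm from the ball's axis: 10 mm thick (along the stand's y), 36 mm wide (along x), standing from 68 to 116 mm above the bench when seated. The point is central, 16 mm under the upper edge, 100 mm above the bench. The coupler's top next to it is at 72 mm, 4 mm away. The tab tilts with the tongue.
- coupler_top (a point): Centre of the coupler's flat top (the 50 x 50 mm dark steel housing over the ball), 72 mm above the bench when seated; it rises with the tongue.
- eyepiece: Microscope eyepiece standing on its barrel, 35 mm across, 50 mm tall, left of the stand. Origin at the centre of its underside. To be left alone.
- objective: Microscope objective standing upright, 26 mm across, 45 mm tall, right of the stand's far half. Origin at the centre of its underside. To be left alone.
- filter_box: Flat grey case, 64 x 62 x 18 mm, left of the stand's far half. Origin at the centre of its underside. To be left alone.
- calc: Pocket calculator, 118 x 70 x 14 mm, on the right. Origin at the centre of its underside. To be left alone.
- canister: Objective canister with a black screw cap, 45 mm across, 78 mm tall, right of the stand, in front of the cardboard box. Origin at the centre of its underside. To be left alone.

How it is judged:
On the way, in this order (a step that is already met when the one before it is completed fails the run):
1. the latch is drawn clear of the ball (12 mm or more) while the tongue is still seated (value of joint latch above 0.012 m and value of joint tongue below 0.03 rad), for 0.1 s.
2. the tongue is lifted off the ball, the coupler 20 mm up or more (value of joint tongue above 0.11 rad), for 0.1 s.
At the end, for the whole second after the job is handed in: The gripper still holds the tongue up (fingers bearing on it with more than 1 N), at rest, with the coupler between about 40 and 88 mm above its seat (tongue angle 0.22 to 0.5 rad), and every bystander stands within 15 mm of where it was (value of joint tongue between 0.22 and 0.5 rad and velocity of joint tongue between -0.08 and 0.08 rad/s and contact force between the fingers and hitch_stand above 1 N and distance of each of eyepiece, objective, filter_box, calc, canister from where it was at the start of the episode below 0.015 m); the arm keeps its last pose, push and grip.
It fails at once if a bystander is knocked over or pushed away by more than 30 mm (distance of any of eyepiece, objective, filter_box, calc, canister from where it was at the start of the episode above 0.03 m or angle between any of eyepiece, objective, canister's own z axis and vertical above 0.6 rad).
It also fails if it takes over 32 s, if anything falls off the work surface, if the arm or the gripper's body presses on something with over 40 N, if the wrist force passes 120 N, or if a joint passes its speed limit or range.

## Working session

There is one attempt and no reset: what is moved stays moved. The work goes in short steps, Python scripts to look and compute and a tool call to move; the robot and the scene stay as the last step left them, time stands still between calls to the robot, and variables do not carry over. Pictures are saved under pics/ and viewed, at most 10 in all, crops included, and the job is handed in when it is done.

Besides the shell and the picture viewer there is one more tool, called as name(argument=value, ...), one argument or row to a line, values as JSON. move_arm: Moves the arm, as the interface text tells. Its arguments: {"type":"object","properties":{"series":{"type":"array"},"squeeze":{"type":"number"}},"required":["series"]}

```bash
mkdir -p pics; cat > h.py <<'E'
import numpy as np, cv2
from workcell import bot
from scipy.spatial.transform import Rotation as Rn
def cloud(cam, depth, mask, st=None):
    p=bot.camera_params(cam); f=240/np.tan(np.radians(p["fovy"])/2)
    v,u=np.nonzero(mask&(depth>0)); z=depth[v,u]
    X=np.c_[(u-p["cx"])*z/f,(v-p["cy"])*z/f,z]
    if cam=="wrist":
        T=np.array(p["tool_from_camera"]); X=X@T[:3,:3].T+T[:3,3]
        return X@Rn.from_euler("xyz",st["tool_rot"]).as_matrix().T+st["position"]
    return (X-np.array(p["t"]))@np.array(p["R"])
E
python3 - <<'E'
from h import *
print(bot.observe())
ims=[]
for c in ["scene","top"]:
    im,d=bot.grab_frame(c); ims.append(im); np.save(c+".npy",d)
    for t in ["hitch_stand","latch_tab","coupler_top","tongue","latch","eyepiece","objective","filter_box","calc","canister"]:
        r=bot.trace(c,t)
        if not r: print(c,t,None); continue
        m=r[0]["mask"]; X=cloud(c,d,m)
        np.save(f"{c}_{t}.npy",m)
        print(c,t,round(r[0]["conf"],2),r[0]["bbox"],np.median(X,0).round(3),np.percentile(X,2,0).round(3),np.percentile(X,98,0).round(3))
    cv2.imwrite(f"pics/{c}.png",im[:,:,::-1])
E
```

```text
{'clock': 0.0, 'qpos': array([-1.2722324 ,  0.52201247, -0.03632359,  1.5999757 ,  0.02117544,
        1.02112345, -0.11281039]), 'qd': array([-5.36636056e-04, -9.03278947e-04,  5.75923874e-05, -2.26093121e-03,
        1.37683461e-03, -1.05758585e-03,  4.19221275e-04]), 'joint_efforts': array([-6.72703445e-04, -9.27104759e+01,  1.97969086e+00, -3.69929230e+01,
        1.77728164e-02,  8.21431226e-03, -3.04337675e-05]), 'position': array([0.22519966, 0.5826629 , 0.23073831]), 'tool_rot': array([-3.14045939e+00,  6.23756200e-05,  2.77279167e+00]), 'force': array([-0.52131341,  0.1716426 , -0.26099395]), 'moment': array([-0.00256836,  0.02753302, -0.01817903]), 'finger_force': 0.0, 'grip_width': 0.08531342881230701}
scene hitch_stand 0.78 [283.4, 234.6, 418.6, 294.2] [ 0.619 -0.111  0.013] [ 0.493 -0.171  0.003] [ 0.765 -0.032  0.103]
scene latch_tab 0.58 [300.9, 241.5, 328.9, 275.2] [ 0.539 -0.109  0.068] [ 0.508 -0.116  0.031] [ 0.569 -0.093  0.115]
scene coupler_top 0.74 [295.2, 233.9, 401.7, 275.2] [ 0.589 -0.107  0.064] [ 0.51  -0.128  0.017] [ 0.735 -0.049  0.114]
scene tongue 0.8
[... 1244 characters left out ...]
 -0.051  0.116]
top latch 0.66 [330.3, 256.8, 341.0, 285.0] [ 0.534 -0.103  0.077] [ 0.508 -0.114  0.008] [ 0.559 -0.09   0.12 ]
top eyepiece 0.67 [297.8, 174.9, 371.1, 297.9] [ 0.627 -0.094  0.015] [ 0.494 -0.165  0.007] [ 0.776 -0.023  0.077]
top objective 0.5 [367.5, 221.9, 383.2, 236.7] [ 0.636 -0.194  0.036] [ 0.628 -0.207  0.007] [ 0.649 -0.183  0.047]
top filter_box 0.56 [283.3, 179.6, 307.0, 208.3] [0.735 0.008 0.019] [ 0.703 -0.023  0.008] [0.767 0.039 0.025]
top calc 0.96 [445.7, 307.7, 486.2, 360.1] [ 0.399 -0.417  0.012] [ 0.344 -0.462  0.004] [ 0.455 -0.375  0.019]
top canister 0.63 [388.1, 281.5, 408.0, 301.4] [ 0.488 -0.25   0.078] [ 0.47  -0.271  0.016] [ 0.509 -0.232  0.083]
```

```bash
python3 - <<'E'
from h import *
a=cv2.imread("pics/scene.png");b=cv2.imread("pics/top.png")
cv2.imwrite("pics/both.png",np.hstack([cv2.resize(a[190:390,230:430],(400,400)),cv2.resize(b[150:350,270:470],(400,400))]))
d=np.load("top.npy");m=np.load("top_hitch_stand.npy")|np.load("top_tongue.npy")
X=cloud("top",d,m)
P=X[(X[:,2]>.004)&(X[:,2]<.02)]
r=cv2.minAreaRect((P[:,:2]*1000).astype(np.float32)); print("plate",r)
Tg=X[(X[:,2]>.055)&(X[:,2]<.085)]
print("tongue",cv2.minAreaRect((Tg[:,:2]*1000).astype(np.float32)))
T=X[(X[:,2]>.1)]; print("tab",len(T),T.mean(0),cv2.minAreaRect((T[:,:2]*1000).astype(np.float32)))
E
```

```text
plate ((636.931884765625, -94.72425079345703), (111.23472595214844, 302.0600891113281), 76.56413269042969)
tongue ((630.6707153320312, -97.90055847167969), (67.61272430419922, 243.9119873046875), 77.16175842285156)
tab 73 [ 0.54428452 -0.10726239  0.11478733] ((545.1210327148438, -107.38949584960938), (11.009559631347656, 34.78204345703125), 75.94074249267578)
```

View pics/both.png

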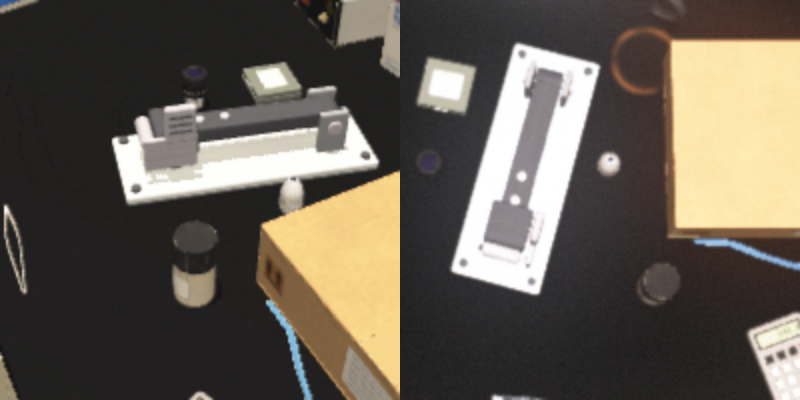

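View pics/scene.png

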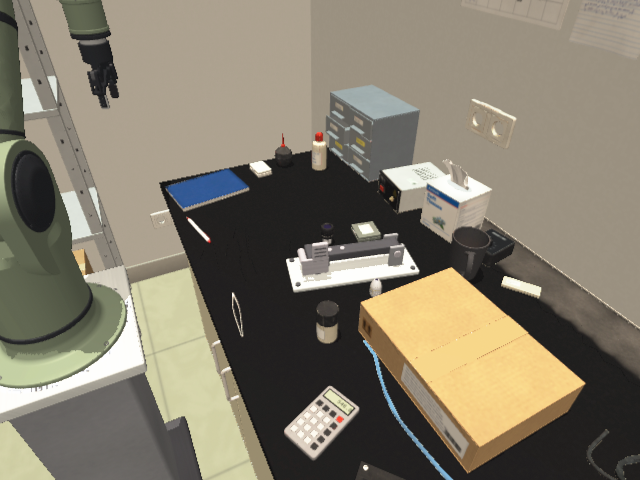

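move_arm(
  series=[
    [[-4,-3.8,0],[0,0,-0.02],100],
    [[-8,-7.6,0],[0,0,-0.04],100],
    [[-11,-10.6,0],[0,0,-0.06],100],
    [[-14,-13.5,0],[0,0,-0.08],100],
    [[-17,-16.4,0],[0,0,-0.1],100],
    [[-20,-19.3,0],[0,0,-0.134],100],
    [[-23,-22.2,0],[0,0,-0.134],100],
    [[-26,-25,0],[0,0,-0.134],100],
    [[-29,-28,0],[0,0,-0.134],100],
    [[-32,-30.8,0],[0,0,-0.134],100],
    [[-35,-33.7,0],[0,0,-0.134],100],
    [[-38,-36.6,0],[0,0,-0.134],100],
    [[-41,-39.5,0],[0,0,-0.134],100],
    [[-44,-42.4,0],[0,0,-0.134],100],
    [[-47,-45.3,0],[0,0,-0.134],100],
    [[-50,-48.2,0],[0,0,-0.134],100],
    [[-52,-50.1,0],[0,0,-0.134],100],
    [[-53.5,-51.5,0],[0,0,-0.134],100],
    [[-54.8,-52.8,0],[0,0,-0.134],100],
    [[-54.8,-52.8,0],[0,0,-0.134],100],
  ],
  squeeze=70,
)

```text
clock: 2.77
position: [0.5469, -0.1116, 0.2312]
tool_rot: [-3.14, 0.001, 2.902]
force: [-0.7, -0.6, 0.1]
grip_width: 0.0853
finger_force: 0.0
```

```bash
python3 - <<'E'
from h import *
s=bot.observe(); im,d=bot.grab_frame("wrist")
cv2.imwrite("pics/w1.png",im[:,:,::-1])
print(s["position"],s["tool_rot"],s["force"],s["qpos"])
X=cloud("wrist",d,d>0,s)
R=Rn.from_euler("xyz",s["tool_rot"]).as_matrix()
near=np.hypot(X[:,0]-.545,X[:,1]+.107)<.06
T=X[near&(X[:,2]>.095)&(X[:,2]<.125)]
r=cv2.minAreaRect((T[:,:2]*1000).astype(np.float32))
print(len(T),r,np.percentile(T[:,2],[2,50,98]))
c=np.array([r[0][0]/1e3,r[0][1]/1e3,.081])
print("tool shift",R.T@(c-s["position"]))
C=X[near&(X[:,2]>.06)&(X[:,2]<.085)];print("coupler z",np.median(C[:,2]),len(C))
for r in bot.trace("wrist","latch_tab")[:2]: print(r["conf"],r["bbox"],np.median(cloud("wrist",d,r["mask"],s),0))
E
```

```text
[ 0.54690379 -0.11156748  0.23116384] [-3.14001979e+00  8.03536772e-04  2.90189377e+00] [-0.7218325  -0.62609142  0.12332758] [-0.05574152  0.42184787  0.20327709  1.78856988 -0.10043864  0.94067116
  1.52050009]
778 ((544.61865234375, -103.95748138427734), (10.974505424499512, 34.96601486206055), 76.34584045410156) [0.09825376 0.1161678  0.11819702]
tool shift [0.00414715 0.00708609 0.15014959]
coupler z 0.07264788079611761 5573
0.68 [326.9, 160.4, 349.9, 249.7] [ 0.53436731 -0.10073658  0.11311432]
```

View pics/w1.png

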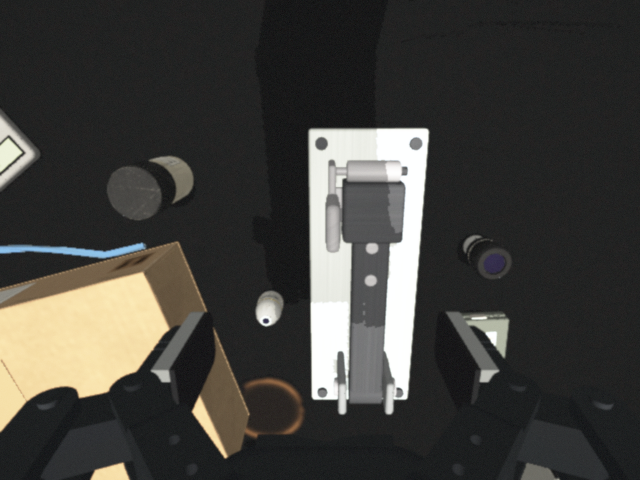

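move_arm(
  series=[
    [[0.2,0.3,2],[0,0,0],70],
    [[0.4,0.55,5],[0,0,0],60],
    [[0.4,0.55,8],[0,0,0],60],
    [[0.4,0.55,10.5],[0,0,0],60],
    [[0.4,0.55,12.5],[0,0,0],60],
    [[0.4,0.55,14],[0,0,0],60],
    [[0.4,0.55,14.8],[0,0,0],60],
    [[0.4,0.55,14.8],[0,0,0],60],
    [[0.4,0.55,14.8],[0,0,0],60],
  ],
)

```text
clock: 3.62
position: [0.5436, -0.1002, 0.0838]
tool_rot: [3.141, 0.0, 2.907]
force: [0.4, -0.6, 1.1]
grip_width: 0.0514
finger_force: 0.0
```

```bash
python3 - <<'E'
from h import *
s=bot.observe(); im,d=bot.grab_frame("wrist")
cv2.imwrite("pics/w2.png",im[:,:,::-1])
print(s["position"],s["tool_rot"])
R=Rn.from_euler("xyz",s["tool_rot"]).as_matrix()
X=cloud("wrist",d,d>0,s)
near=np.hypot(X[:,0]-.545,X[:,1]+.105)<.03
T=X[near&(X[:,2]>.1)&(X[:,2]<.122)]
Q=(T-s["position"])@R
print(len(T),np.percentile(Q,[2,50,98],axis=0).round(4) if len(T) else 0)
E
```

```text
[ 0.54364689 -0.10022858  0.08376596] [3.14138744e+00 9.67957097e-05 2.90749199e+00]
4370 [[-0.0167 -0.0296 -0.0371]
 [ 0.0058 -0.0053 -0.032 ]
 [ 0.0154  0.0014 -0.0173]]
```

View pics/w2.png

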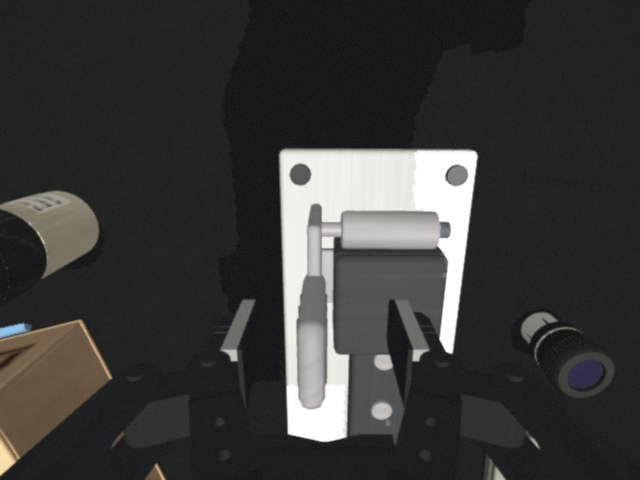

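move_arm(
  series=[
    [[0,-0.3,0],[0,0,0],60],
    [[0,-0.55,0.1],[0,0,0],40],
    [[0,-0.55,0.1],[0,0,0],20],
    [[0,-0.55,0.1],[0,0,0],0],
    [[0,-0.55,0.1],[0,0,0],0],
    [[0,-0.55,0.1],[0,0,0],0],
    [[0,-0.55,0.1],[0,0,0],0],
    [[0,-0.55,0.1],[0,0,0],0],
    [[0,-0.55,0.1],[0,0,0],0],
  ],
)

```text
clock: 4.42
position: [0.5426, -0.1054, 0.0827]
tool_rot: [3.141, 0.001, 2.907]
force: [-1.0, 4.0, 5.5]
grip_width: 0.009
finger_force: 69.4
```

move_arm(
  series=[
    [[0,-0.3,0],[0,0,0],0],
    [[0,-0.6,0],[0,0,0],0],
    [[0,-0.9,0],[0,0,0],0],
    [[0,-1.2,0],[0,0,0],0],
    [[0,-1.4,0],[0,0,0],0],
    [[0,-1.55,0],[0,0,0],0],
    [[0,-1.55,0],[0,0,0],0],
    [[0,-1.55,0],[0,0,0],0],
    [[0,-1.55,0],[0,0,0],0],
  ],
)

```text
clock: 5.17
position: [0.5392, -0.1196, 0.0826]
tool_rot: [3.14, 0.0, 2.908]
force: [0.2, 8.3, 5.0]
grip_width: 0.0091
finger_force: 69.4
```

move_arm(
  series=[
    [[0,-0.1,0],[0,0,0],0],
    [[0,-0.2,0],[0,0,0],0],
    [[0,-0.2,0],[0,0,0],0],
    [[0,-0.2,0],[0,0,0],0],
  ],
)

```text
clock: 5.5
position: [0.5389, -0.1209, 0.0826]
tool_rot: [3.139, 0.0, 2.908]
force: [0.6, 13.9, 4.6]
grip_width: 0.0093
finger_force: 69.7
```

move_arm(
  series=[
    [[-0.09,0,-0.47],[0,0.025,0],0],
    [[-0.19,0,-0.94],[0,0.05,0],0],
    [[-0.3,0,-1.4],[0,0.075,0],0],
    [[-0.42,0,-1.87],[0,0.1,0],0],
    [[-0.56,0,-2.33],[0,0.125,0],0],
    [[-0.7,0,-2.79],[0,0.15,0],0],
    [[-0.86,0,-3.24],[0,0.175,0],0],
    [[-1.03,0,-3.69],[0,0.2,0],0],
    [[-1.21,0,-4.13],[0,0.225,0],0],
    [[-1.4,0,-4.57],[0,0.25,0],0],
    [[-1.61,0,-5.0],[0,0.275,0],0],
    [[-1.82,0,-5.44],[0,0.3,0],0],
    [[-2.0,0,-5.78],[0,0.32,0],0],
    [[-2.18,0,-6.11],[0,0.34,0],0],
    [[-2.18,0,-6.11],[0,0.34,0],0],
    [[-2.18,0,-6.11],[0,0.34,0],0],
    [[-2.18,0,-6.11],[0,0.34,0],0],
    [[-2.18,0,-6.11],[0,0.34,0],0],
  ],
)

```text
clock: 7.0
position: [0.5596, -0.1258, 0.1432]
tool_rot: [3.138, -0.341, 2.909]
force: [0.2, 12.3, -1.6]
grip_width: 0.0094
finger_force: 68.8
```

```bash
python3 - <<'E'
from h import *
im,d=bot.grab_frame("scene")
cv2.imwrite("pics/s2.png",cv2.resize(im[170:370,230:430,::-1],(600,600)))
r=bot.trace("scene","tongue")
if r:
    X=cloud("scene",d,r[0]["mask"]); print(r[0]["conf"],np.percentile(X,[2,50,98],axis=0).round(3))
    a=np.array([.9724,-.2328]); x=(X[:,:2]-[.5543,-.0749])@a
    for lo in (.03,.06,.09,.12): k=(x>lo)&(x<lo+.03); print(lo,k.sum(),np.percentile(X[k,2],90).round(3) if k.any() else 0)
print(bot.observe()["qd"].round(4))
E
```

```text
0.86 [[ 0.519 -0.135  0.062]
 [ 0.571 -0.114  0.108]
 [ 0.731 -0.057  0.16 ]]
0.03 102 0.152
0.06 187 0.108
0.09 176 0.097
0.12 171 0.086
[ 0.0011  0.0001  0.0014  0.001  -0.0001  0.0002  0.0014]
```

View pics/s2.png

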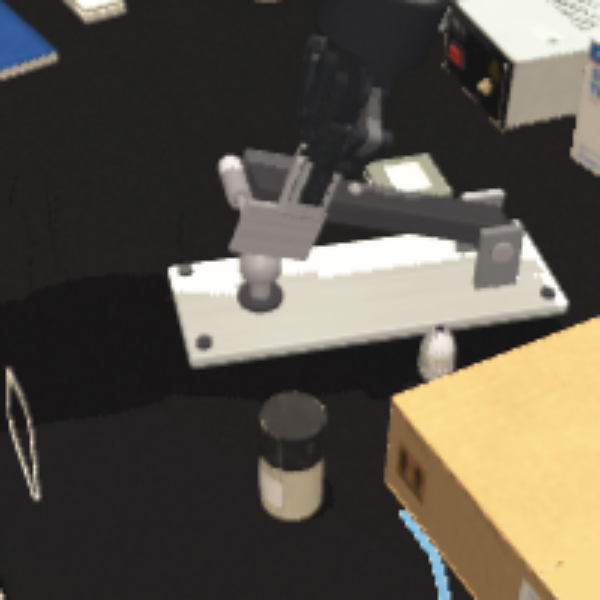

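The picture shows the tongue raised, sloping at about 0.35 rad. The bare ball is at pixel (262, 270), the gripper still holds the tab near (300, 190), and the canister and objective are standing upright.

```bash
python3 -c "
from workcell import bot
print(bot.job_done())"
```

```text
the job is handed in; nothing more can be done
None
```

I drew the latch to its stop, lifted the tongue off the ball, and handed the job in with the gripper still holding the coupler about 60 mm up (about 0.34 rad); I don't have the judge's verdict.

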